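# Snap the split clip onto the edger spindle with the clip fork

### The job

Take the orange-handled clip fork from its black stand and, using only the fork on the clip, press the brass split clip gently down into the groove of the wheel spindle until both of its legs snap in under the neck in the groove and it sits fully home, without ramming it. Then stand the fork upright in its stand again and let go; leave the screw box, pad roll and lens blocks where they are.

Things in the scene. Friction and masses are not known exactly. Their poses are not given: they have to be found in the camera images.
- fork_tool: clip fork, 115 mm long, 90 g, standing prongs down in its stand. Origin midway between the two prong ends (lowest point), z up to the handle, y from prong to prong. Prongs 12 x 12 mm, 14 mm long, centred at y = +-14 mm, so the gap is 16 mm wide; cross piece 40 mm (y) x 12 mm (x) up to z = 23 mm; round shank 11 mm thick to 48 mm. A half turn about z makes no odds.
- fork_collar (a point): on the fork's axis, 53 mm above the prong ends: top of its square steel collar, 24 x 24 mm, z = 48 to 53 mm. Above it is the orange square handle, 16 x 16 mm, sides along the fork's x and y, to z = 115 mm. Fingertips just above the collar cannot slip far down the handle under load.
- fork_stand: black fixed stand 60 x 80 mm, 28 mm high, with one pocket 18 mm (x) by 46 mm (y), open from the top down to a floor 6 mm above the worktop. Origin under its centre on the worktop. The fork stands in the pocket, its origin 6 mm above this one and its y along the stand's y, with 3 mm clearance on every side.
- spindle_cradle: fixed cradle, base 118 x 64 mm, two grey slotted posts (x = -34, 64 mm; 87 mm high). Origin on the worktop under the groove. The fixed level spindle runs along x; its height is set anew each time, axis 50 to 65 mm up, not measured. Groove at x = 0, 9.6 mm wide, between 40 mm collars, its floor a neck 20 mm (y) x 26 mm (z). Brown wheel, 52 mm, at x = 20 to 42 mm.
- split_clip: brass split clip, mouth down, astride the neck, 7.6 mm thick (x, along the spindle), 36 mm wide (y), z up. Its origin lies on the spindle axis when home and starts 10 to 26 mm above: feel how far. Pressed down it slides against friction (about 5 to 12 N); just above home both hooked legs snap in under the neck and the force drops; then it stops hard. Over 30 N damages it.
- clip_shoulders (a point): 24.3 mm above the clip's origin: level of its two flat shoulders (y = 5.5 to 18 mm on either side), where the fork's prongs press. Between them a tab 11 mm wide (y) and 7.6 mm thick rises 7.7 mm above this point and fits into the fork's gap with 2.5 mm to either side.
- clip_leg_left (a joint): outward shift of the clip's spring leg on its +y side, in m: 0 relaxed (snapped in), about 0.002 to 0.003 while it rides on the neck.
- clip_leg_right (a joint): the same for the leg on the -y side.
- screw_box: blue screw box with clear lid, 67 x 115 x 21 mm, loose bystander; origin under its centre, y along its length.
- pad_roll: white roll of pads, 62 mm across, 26 mm high, loose bystander; origin under its centre.
- lens_block_red: red lens block, 26 mm across, 16 mm high, loose bystander; origin under its centre.
- lens_block_blue: blue lens block, 26 mm across, 16 mm high, loose bystander; origin under its centre.
Not all that is in view belongs to the job. What is shaped like the fork_tool but green is not meant.

How it is judged:
By the outcome, as a careful person would: the job done as asked, in the order asked, and still so for the second after the job is handed in, with the robot touching nothing.
It also fails if it takes over 54 s, if anything falls off the work surface, if the arm or the gripper's body presses on something with over 40 N, if the wrist force passes 120 N, or if a joint passes its speed limit or range.

### The arm

A 6-joint arm with a two-finger parallel gripper is mounted at the origin on a cart in front of the work surface, level with it; the furniture and walls round the work are solid. World frame = base frame: x ahead of the robot, y to its left, z up, the work surface at z = 0. Lengths are in m, angles in rad, forces in N, time in s.
With the tool pointing down it reaches from about 0.375 to 0.9 m from the base axis. Payload 3.1 kg.
Tool frame: the origin (TCP) lies between the finger pads; the fingertips stand robot.tip_extent ahead of it and the grasp point (between the pads) lies 3 mm ahead of it (robot.tip_extent is the distance from the TCP to the fingertips, in m); z points along the fingers, x is the direction in which the jaws open and shut, and the axes are right-handed (so a half turn about z gives the same grasp; the last joint's range is limited). The gripper opens to 87 mm and grips with 3 to 60 N. Pads are 19 mm wide; open, the fingers measure 117 mm over their backs; the gripper's body (75 mm by 190 mm) begins 51 mm behind the grasp point.
Start: joints at [1.042, 0.527, 1.433, -0, 1.181, -0.178], TCP at [0.215, 0.587, 0.245] pointing down, gripper open.
Joint ranges: [-3.08, 3.08], [-0.75, 2.2], [0.22, 2.44], [-1.43, 4.57], [0, 2.65], [-2.85, 2.85]. Speed limits (rad/s): [2.79, 2.79, 3.14, 3.14, 3.14, 3.14].

### API

Orientations are given as a unit quaternion [x, y, z, w].
In Python, from rig import robot, cams gives the robot as it stands.
- The arm moves only by the tool carry_out, never from a script. Its argument "steps" is a list of rows, each a list of 3 entries, a list of its own where there are three numbers: the shift along the world's x, y, z in cm, then the turn about the world's z in degrees, then the closure, from 0 (fully open) to 1 (shut). In form: [[[dx, dy, dz], spin, fingers], ...]. A call has 1 to 10 rows; each row shifts and turns the pose as measured when the row begins; what a row does not reach is not made up. A row lasts 1/10 s, in which the tool goes at most 50 mm and 8.59 degrees, less where a joint would pass 70% of its speed; a pose out of reach is approached as far as the arm can. A call with a gripper value outside its range is refused whole. The fingers move at their own pace and stop on an object; "squeeze" is the grip in N (left out, the last holds). Time passes only in rows, so rows that do not move let the fingers close. It gives the time, the measured TCP pose, the force and the opening at its end, in the units of the state.
- robot.get_obs(): the state, without advancing time (a new reading comes with each control period).
- cams.camera(name): name is "scene" or "side" or "wrist"; returns a dict with "pixels" (400x640x3 uint8, red, green, blue), "fx", "fy", "cx", "cy" (pixels), "eye" and "rotation" of the camera in the world. Camera axes: x right, y up, looking along -z (the intrinsics and any distortion apply to the point x, -y, -z); pixel columns grow to the right and rows downward; lengths in m; the calibration is good to about 2 mm. A picture is of the moment at which its call begins. There is no depth.
- robot.hand_in(): hands the job in, once; it reports no verdict.
The state is a dict: "time": time; "q": joint angles; "joint_velocities": joint speeds; "joint_torque": joint torques, N m; "position": TCP position; "tool_rot": TCP orientation; "ft_force": force on the tool from outside, world axes, zero at the start; "moment": the same for the moment, N m; "grip_width": finger opening in m.
Only numpy, scipy, OpenCV 4.12 (cv2) and the standard library are available. Lean on these libraries where they do the work, as an engineer would, in place of code of your own. Each camera call takes 0.05 s, during which the arm holds its last target. There are 200 camera calls.

## Working session

There is one attempt and no reset: what is moved stays moved. The work goes in short steps, Python scripts to look and compute and a tool call to move; the robot and the scene stay as the last step left them, time stands still between calls to the robot, and variables do not carry over. Pictures are saved under pics/ and viewed, about 8 in all and at most 12, crops included, and the job is handed in when it is done.

Besides the shell and the picture viewer there is one more tool, called after "Call:" as name(argument=value, ...), one argument or row to a line, values as JSON. carry_out: Moves the arm, as the interface text tells. Its arguments: {"type":"object","properties":{"steps":{"type":"array"},"squeeze":{"type":"number"}},"required":["steps"]}

```bash
ls; mkdir -p pics
python3 - <<'E'
from rig import robot,cams
import cv2,numpy as np
print(robot.get_obs(), robot.tip_extent)
for n in ["scene","side"]:
    c=cams.camera(n); cv2.imwrite(f"pics/{n}0.png",c["pixels"][:,:,::-1])
    print(n,{k:v for k,v in c.items() if k!="pixels"})
E
```

```text
pics
{'time': 0.0, 'q': array([ 1.04153693e+00,  5.28440840e-01,  1.43389233e+00, -8.13134062e-06,
        1.18135874e+00, -1.78513810e-01]), 'joint_velocities': array([-0.00103501, -0.00027065, -0.0014145 ,  0.00053177, -0.00081615,
       -0.00134878]), 'joint_torque': array([ 9.03946457e-04, -4.40039062e+01, -1.76594514e+01,  6.33924454e-02,
        5.82376169e-02, -1.94509689e-04]), 'position': array([0.21438721, 0.58636616, 0.24359029]), 'tool_rot': array([ 8.19632147e-01,  5.72889206e-01, -9.51842486e-04,  4.42416597e-04]), 'ft_force': array([ 0.8155992 ,  0.59954666, -0.08133207]), 'moment': array([-0.01332397,  0.01451848, -0.01741861]), 'grip_width': 0.08688478375074526} 0.022
scene {'fx': 409.9127635400756, 'fy': 409.9127635400756, 'cx': 316.8290640093313, 'cy': 203.13558993202884, 'eye': array([ 0.05538585, -0.09634605,  0.77508599]), 'rotation': array([ 0.32946007, -0.15779961, -0.39234087,  0.84417059])}
side {'fx': 440.49870601906866, 'fy': 440.49870601906866, 'cx': 319.95296048347365, 'cy': 194.31884615492297, 'eye': array([ 0.18710458, -0.34324486,  0.63717544]), 'rotation': array([ 0.42688518, -0.11123996, -0.21977674,  0.87011085])}
```

View pics/scene0.png

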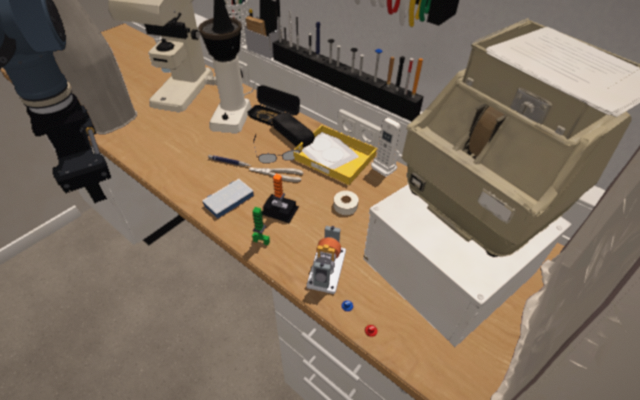

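View pics/side0.png

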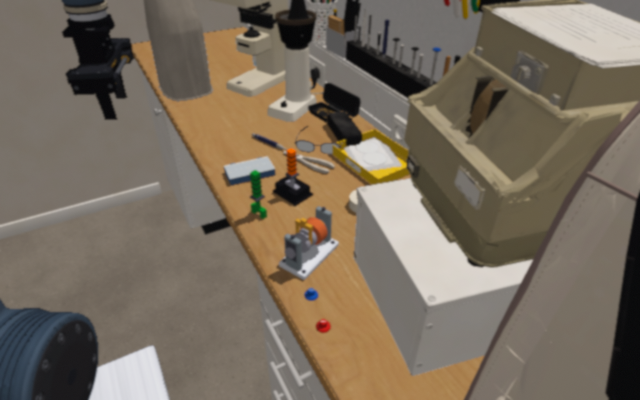

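The scene view shows two fork-shaped things. The orange one is at (278,190) in the black stand at (280,208), and the green one at (259,225) is the decoy. The cradle is at (326,262). In the side view the orange fork is at (291,165) and the clip at about (303,228). The orange one fits the description, so I'll confirm it in enlarged crops.

Run:
```python
import cv2,numpy as np
a=cv2.imread("pics/scene0.png")[165:300,225:365]; b=cv2.imread("pics/side0.png")[140:280,230:350]
f=lambda i,s:cv2.resize(i,None,fx=s,fy=s,interpolation=cv2.INTER_CUBIC)
a=f(a,4);b=f(b,4)   
h=max(len(a),len(b)); p=lambda i:cv2.copyMakeBorder(i,0,h-len(i),0,0,0)
im=np.hstack([p(a)[:, :400],p(b)[:, :400]])
cv2.imwrite("pics/crop0.png",im[:,:800]); print(im.shape)
```

```text
(560, 800, 3)
```

View pics/crop0.png

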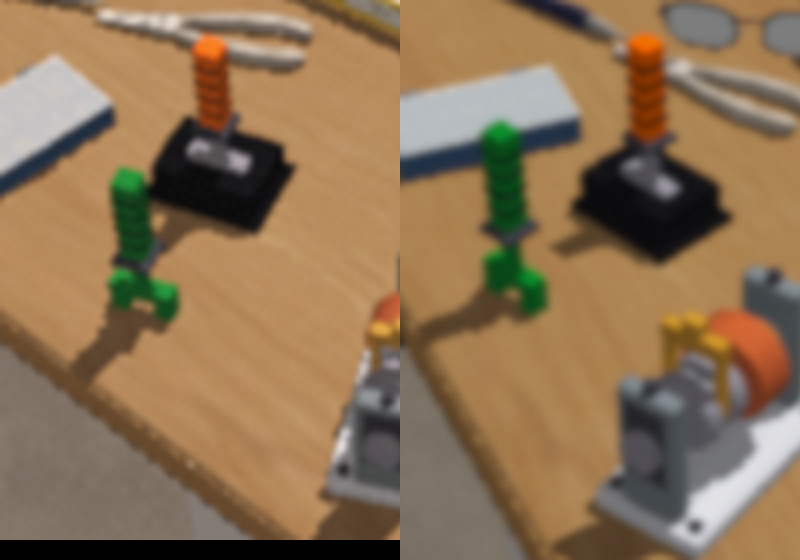

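The crop confirms it. The orange fork stands in the black stand's pocket, while the green one stands free and isn't meant. Next I'll triangulate for the approach.

```bash
cat > h.py <<'E'
import numpy as np,cv2
from scipy.spatial.transform import Rotation as R
def ray(c,uv):
    d=np.array([(uv[0]-c["cx"])/c["fx"],-(uv[1]-c["cy"])/c["fy"],-1.])
    return np.array(c["eye"]),R.from_quat(c["rotation"]).apply(d)
def plane(c,uv,z):
    e,d=ray(c,uv); return e+d*(z-e[2])/d[2]
def tri(c1,u1,c2,u2):
    e1,d1=ray(c1,u1);e2,d2=ray(c2,u2)
    s=np.linalg.lstsq(np.c_[d1,-d2],e2-e1,rcond=None)[0]
    a,b=e1+s[0]*d1,e2+s[1]*d2
    return (a+b)/2,np.linalg.norm(a-b)
def proj(c,p):
    v=R.from_quat(c["rotation"]).inv().apply(np.array(p)-c["eye"])
    return np.array([c["cx"]-c["fx"]*v[0]/v[2],c["cy"]+c["fy"]*v[1]/v[2]])
def T(o): return R.from_quat(o["tool_rot"]).as_matrix()
E
python3 - <<'E'
from h import *
from rig import robot,cams
np.set_printoptions(precision=4,suppress=True)
s=cams.camera("scene");d=cams.camera("side")
print("fork",tri(s,(277.3,175.5),d,(291.5,150.5)),plane(d,(291.5,150.5),.121),plane(s,(277.3,175.5),.121))
S=lambda u,v:(u/4+225,v/4+165)
D=lambda u,v:((u-400)/4+230,v/4+140)
print("stand sc",[plane(s,S(*p),.028) for p in[(190,120),(285,152),(255,215),(150,185)]])
print("stand sd",[plane(d,D(*p),.028) for p in[(585,180),(645,147),(718,187),(660,235)]])
print("posts",plane(d,D(655,385),.087),plane(d,D(780,275),.087))
print("clip tab",plane(d,D(697,325),.1),"green",plane(d,D(502,130),.115))
print("rot tool",T(robot.get_obs()))
w=cams.camera("wrist"); print(w["eye"],w["rotation"],robot.get_obs()["position"],w["fx"])
E
```

```text
fork (array([0.533 , 0.4179, 0.1172]), np.float64(0.0018011554876126512)) [0.5294 0.4114 0.121 ] [0.5313 0.4154 0.121 ]
stand sc [array([0.5392, 0.4478, 0.028 ]), array([0.5575, 0.3836, 0.028 ]), array([0.5075, 0.3628, 0.028 ]), array([0.4838, 0.4279, 0.028 ])]
stand sd [array([0.4946, 0.4279, 0.028 ]), array([0.5397, 0.4414, 0.028 ]), array([0.5597, 0.3855, 0.028 ]), array([0.5104, 0.3609, 0.028 ])]
posts [0.4288 0.1946 0.087 ] [0.5171 0.2365 0.087 ]
clip tab [0.4578 0.2091 0.1   ] green [0.4306 0.3779 0.115 ]
rot tool [[ 0.3436  0.9391 -0.0007]
 [ 0.9391 -0.3436 -0.0012]
 [-0.0013 -0.0002 -1.    ]]
[0.1353 0.6141 0.3838] [-0.125  -0.0865  0.5667  0.8098] [0.2146 0.5867 0.2441] 335.02486121524555
```

Call:
carry_out(
  steps=[
    [[3.9, -2.15, 0], 4.75, 0],
    [[3.9, -2.15, 0], 4.75, 0],
    [[3.9, -2.15, 0], 4.75, 0],
    [[3.9, -2.15, 0], 4.75, 0],
    [[3.9, -2.15, 0], 4.75, 0],
    [[3.9, -2.15, 0], 4.75, 0],
    [[3.9, -2.15, 0], 4.75, 0],
    [[3.9, -2.15, 0], 4.75, 0],
    [[0, 0, 0], 0, 0],
  ],
)

```text
time: 1.15
position: [0.5355, 0.4074, 0.243]
tool_rot: [0.574, 0.819, -0.001, 0.001]
ft_force: [-0.4, -0.1, -0.8]
grip_width: 0.0868
```

Run:
```python
from h import *
from rig import robot,cams
np.set_printoptions(precision=4,suppress=True)
o=robot.get_obs();print(o["position"],o["q"]);print(T(o))
w=cams.camera("wrist");cv2.imwrite("pics/w1.png",w["pixels"][:,:,::-1])
print(w["eye"],w["rotation"],"top",proj(w,(.5295,.413,.121)))
```

```text
[0.5355 0.4074 0.243 ] [ 0.4854  0.5957  1.3039 -0.0021  1.2422 -1.4317]
[[-0.3401  0.9404  0.0007]
 [ 0.9404  0.3401 -0.0019]
 [-0.002   0.     -1.    ]]
[0.4559 0.3781 0.3828] [-0.0882 -0.1239  0.8094  0.5673] top [327.1446 195.1792]
```

View pics/w1.png

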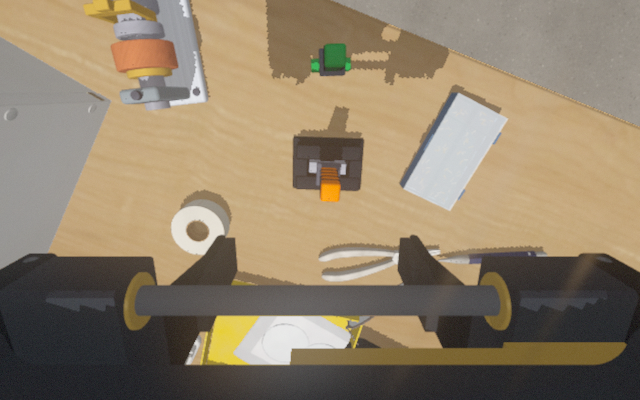

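In the wrist view the fork's top is at about (330,191) and the stand spans (293–363, 137–190), nearly square to the image. The cradle's near end is at the top left, around (150,60). I'll enlarge the stand and fork.

Run:
```python
import cv2
a=cv2.imread("pics/w1.png")[125:210,280:380]
cv2.imwrite("pics/w1c.png",cv2.resize(a,None,fx=7,fy=7,interpolation=cv2.INTER_CUBIC))
```

```text
(no output)
```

View pics/w1c.png

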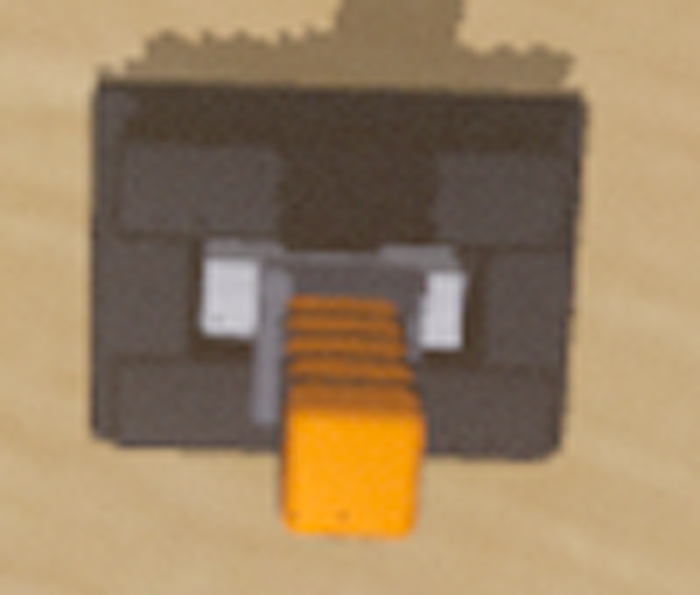

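Run:
```python
from h import *
from rig import robot,cams
np.set_printoptions(precision=4,suppress=True)
w=cams.camera("wrist");I=lambda u,v:(u/7+280-.43,v/7+125-.43)
P=lambda p,z:plane(w,I(*p),z)
print("top",P((352,468),.121))
a,b=P((231,297),.029),P((443,308),.029);print("cross",a,b,(a+b)/2,np.degrees(np.arctan2(*(a-b)[1::-1])))
a,b=P((120,358),.028),P((565,373),.028);print("stand edge",np.degrees(np.arctan2(*(a-b)[1::-1])))
for e in [((97,82),(95,438)),]: print(P(e[0],.0),P(e[1],.0))
# pocket edges at z=.028: left x~193, right x~485
a,b=P((193,297),.028),P((487,310),.028);print("pocket",a,b,(a+b)/2,np.linalg.norm(a-b))
c=[P(p,0.) for p in((97,82),(582,95),(558,458),(95,438))];print("stand base",np.mean(c,0),[np.linalg.norm(c[i]-c[i-1]) for i in range(4)])
# cradle near post & spindle rough
for n,p,z in[("postnear",(140,96),.087),("base corner",(206,100),.0)]:print(n,plane(w,p,z))
```

```text
top [0.5225 0.4152 0.121 ]
cross [0.5274 0.4007 0.029 ] [0.5179 0.432  0.029 ] [0.5226 0.4164 0.029 ] -73.08810679743986
stand edge -72.04397405224111
[0.5074 0.3701 0.    ] [0.5642 0.389  0.    ]
pocket [0.5296 0.3953 0.028 ] [0.516  0.4387 0.028 ] [0.5228 0.417  0.028 ] 0.04543403892607028
stand base [0.5237 0.417  0.    ] [np.float64(0.05983929819995124), np.float64(0.07860865668605854), np.float64(0.061269653408352116), np.float64(0.07866338270137933)]
postnear [0.5074 0.2394 0.087 ]
base corner [0.5027 0.2672 0.    ]
```

Call:
carry_out(
  steps=[
    [[-1.3, 0.85, -3], -2.5, 0],
    [[0, 0, -4], 0, 0],
    [[0, 0, -4], 0, 0],
    [[0, 0, -3], 0, 0],
    [[0, 0, -1.2], 0, 0],
    [[0, 0, 0], 0, 0],
  ],
)

```text
time: 1.85
position: [0.5088, 0.4244, 0.0891]
tool_rot: [0.59, 0.807, -0.0, -0.002]
ft_force: [0.7, -0.1, 0.7]
grip_width: 0.087
```

Call:
carry_out(
  steps=[
    [[1.0, -0.6, -0.3], 0, 0],
    [[0, 0, 0], 0, 0],
    [[0, 0, 0], 0, 0],
  ],
)

```text
time: 2.15
position: [0.5207, 0.4203, 0.0898]
tool_rot: [0.589, 0.808, 0.003, -0.001]
ft_force: [-0.1, 0.5, 0.9]
grip_width: 0.0873
```

Call:
carry_out(
  steps=[
    [[0.15, -0.4, -0.5], 0, 0],
    [[0, 0, 0], 0, 0],
    [[0, 0, 0], 0, 0],
  ],
)

```text
time: 2.45
position: [0.5244, 0.4164, 0.0876]
tool_rot: [0.59, 0.808, 0.005, 0.0]
ft_force: [1.0, 0.2, -0.1]
grip_width: 0.0869
```

Call:
carry_out(
  steps=[
    [[-0.15, 0, -0.5], 0, 0],
    [[0, 0, -0.1], 0, 0],
    [[0, 0, 0], 0, 0],
    [[0, 0, 0], 0, 0],
  ],
)

```text
time: 2.85
position: [0.5227, 0.4163, 0.0812]
tool_rot: [0.59, 0.807, 0.005, 0.0]
ft_force: [0.0, -0.2, 0.3]
grip_width: 0.0867
```

Call:
carry_out(
  steps=[
    [[0, 0, 0.2], 0, 0],
    [[0, 0, 0], 0, 0],
    [[0, 0, 0], 0, 1],
    [[0, 0, 0], 0, 1],
    [[0, 0, 0], 0, 1],
    [[0, 0, 0], 0, 1],
    [[0, 0, 0], 0, 1],
    [[0, 0, 0], 0, 1],
  ],
  squeeze=55,
)

```text
time: 3.65
position: [0.5227, 0.4165, 0.0835]
tool_rot: [0.59, 0.808, 0.005, 0.0]
ft_force: [0.1, -0.7, 0.5]
grip_width: 0.047
```

Run:
```python
from h import *
from rig import robot,cams
np.set_printoptions(precision=4,suppress=True)
o=robot.get_obs();print(o["position"],o["grip_width"],o["ft_force"]);print(T(o))
print([robot.get_obs()["position"] for _ in range(3)])
```

```text
[0.5227 0.4165 0.0835] 0.04697984450943147 [ 0.108  -0.7479  0.4786]
[[-0.3044  0.9525  0.0067]
 [ 0.9525  0.3043  0.0086]
 [ 0.0062  0.009  -0.9999]]
[array([0.5227, 0.4165, 0.0835]), array([0.5227, 0.4165, 0.0835]), array([0.5227, 0.4165, 0.0835])]
```

Call:
carry_out(
  steps=[
    [[0, 0, 0], 0, 1],
    [[0, 0, 0], 0, 1],
    [[0, 0, 0], 0, 1],
    [[0, 0, 0], 0, 1],
    [[0, 0, 0], 0, 1],
    [[0, 0, 0], 0, 1],
    [[0, 0, 0], 0, 1],
  ],
)

```text
time: 4.35
position: [0.5228, 0.4165, 0.0835]
tool_rot: [0.59, 0.808, 0.006, 0.0]
ft_force: [-0.8, -0.2, -0.1]
grip_width: 0.0157
```

Call:
carry_out(
  steps=[
    [[0, 0, 1], 0, 1],
    [[0, 0, 2], 0, 1],
    [[0, 0, 3], 0, 1],
    [[0, 0, 4], 0, 1],
    [[0, 0, 4], 0, 1],
    [[0, 0, 1], 0, 1],
    [[0, 0, 0], 0, 1],
    [[0, 0, 0], 0, 1],
  ],
)

```text
time: 5.15
position: [0.5199, 0.415, 0.2394]
tool_rot: [0.59, 0.808, 0.004, -0.001]
ft_force: [-0.3, 0.6, -1.7]
grip_width: 0.0155
```

Run:
```python
from h import *
from rig import robot,cams
np.set_printoptions(precision=4,suppress=True)
o=robot.get_obs();print(o["position"],o["grip_width"],o["ft_force"]);print(T(o))
ims=[]
for n,s in(("side",(60,340,200,380)),):pass
w=cams.camera("wrist")["pixels"];cv2.imwrite("pics/w2.png",w[:,:,::-1])
d=cams.camera("side");cv2.imwrite("pics/s2.png",d["pixels"][:,:,::-1])
c=cv2.resize(w[0:200,60:440],None,fx=2.1,fy=2.1,interpolation=cv2.INTER_CUBIC)[:,:800,::-1]
cv2.imwrite("pics/w2c.png",c)
```

```text
[0.5199 0.415  0.2394] 0.015485683917271736 [-0.3478  0.6126 -1.6553]
[[-0.3043  0.9526  0.0029]
 [ 0.9525  0.3043  0.0066]
 [ 0.0054  0.0048 -1.    ]]
```

View pics/w2.png

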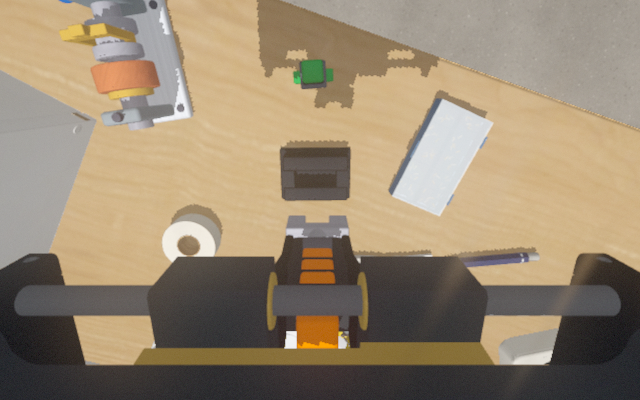

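The fork is held with its prongs at (289–347, 217–235), the pocket is empty at (316,180), and nothing else has moved. I'll go over the clip.

Call:
carry_out(
  steps=[
    [[-1.1, -3.9, 0], 1.5, 1],
    [[-1.1, -3.9, 0], 1.5, 1],
    [[-1.1, -3.9, 0], 1.5, 1],
    [[-1.1, -3.9, 0], 1.5, 1],
    [[-1.1, -3.9, 0], 1.5, 1],
    [[0, 0, 0], 0, 1],
    [[0, 0, 0], 0, 1],
  ],
)

```text
time: 5.95
position: [0.4552, 0.2126, 0.225]
tool_rot: [0.533, 0.846, -0.007, -0.009]
ft_force: [0.6, 0.2, -1.4]
grip_width: 0.0156
```

Run:
```python
from h import *
from rig import robot,cams
np.set_printoptions(precision=4,suppress=True)
o=robot.get_obs();print(o["position"],o["grip_width"],o["ft_force"]);print(T(o))
w=cams.camera("wrist")["pixels"];cv2.imwrite("pics/w3.png",w[:,:,::-1])
d=cams.camera("side")["pixels"];cv2.imwrite("pics/s3.png",d[:,:,::-1])
s=cams.camera("scene")["pixels"];cv2.imwrite("pics/c3.png",s[:,:,::-1])
f=lambda i,s:cv2.resize(i,None,fx=s,fy=s,interpolation=cv2.INTER_CUBIC)[:,:,::-1]
a=f(w[60:260,220:420],3); 
b=f(d[140:290,240:350],3.6)[:300,:200]
im=np.zeros((600,800,3),np.uint8); im[:600,:600]=a
im[:,600:]=0
q=f(d[165:285,265:345],2.5); im[:300,600:]=q[:300,:200]
q=f(s[190:310,290:370],2.5); im[300:,600:]=q[:300,:200]
cv2.imwrite("pics/m3.png",im)
```

```text
[0.4552 0.2126 0.225 ] 0.015622804018073734 [ 0.5955  0.1898 -1.4418]
[[-0.4324  0.9014 -0.023 ]
 [ 0.9017  0.4324 -0.0013]
 [ 0.0087 -0.0213 -0.9997]]
```

View pics/m3.png

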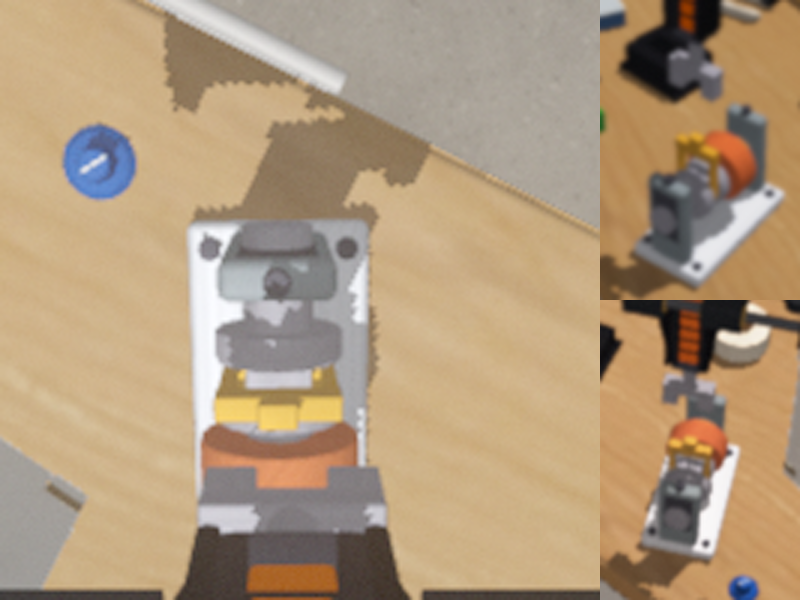

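The wrist crop shows the clip shoulders at crop (215–342, 395–422) with the tab at (258–298, 405–430). The prong ends run along row 468, at columns 203–257 and 328–380. I'll work out the offsets.

```bash
cat >> h.py <<'E'
from scipy.optimize import brentq
def zwidth(c,a,b,L): return brentq(lambda z:np.linalg.norm(plane(c,a,z)-plane(c,b,z))-L,0,.2)
ang=lambda d:np.degrees(np.arctan2(d[1],d[0]))
E
python3 - <<'E'
from h import *
from rig import robot,cams
np.set_printoptions(precision=4,suppress=True)
w=cams.camera("wrist");o=robot.get_obs();print(o["position"],T(o)[:,2])
I=lambda u,v:(u/3+220-.33,v/3+60-.33)
print("eye",w["eye"],"axis",R.from_quat(w["rotation"]).apply([0,0,-1]),w["cx"],w["cy"])
l,r=I(215,408),I(342,408)
z=zwidth(w,l,r,.036);print("z shoulders",z)
for zz in (z-.008,z,z+.008):
    a,b=plane(w,l,zz),plane(w,r,zz);print("clip",(a+b)/2,"yaw of +y",ang(b-a))
    a,b=plane(w,I(258,417),zz+.0077),plane(w,I(298,417),zz+.0077);print(" tab",(a+b)/2)
print("post near",plane(w,I(278,275),.087))
zf=o["position"][2]-.0775;print("zf",zf,zwidth(w,I(203,468),I(380,468),.04))
a,b=plane(w,I(203,468),zf),plane(w,I(380,468),zf);print("prong -x edge mid",(a+b)/2,ang(b-a))
y=(b-a)/np.linalg.norm(b-a);x=np.array([y[1],-y[0],0]);print("fork origin",(a+b)/2+.006*x,"x",x)
E
```

```text
[0.4561 0.2142 0.2256] [-0.0209 -0.0011 -0.9998]
eye [0.3828 0.1767 0.3669] axis [ 0.25    0.1298 -0.9595] 317.026827958425 196.8813664933931
z shoulders 0.09316023079163725
clip [0.4569 0.2108 0.0852] yaw of +y 115.68727201364527
 tab [0.4573 0.2108 0.0929]
clip [0.4548 0.2098 0.0932] yaw of +y 115.6872720136453
 tab [0.4551 0.2098 0.1009]
clip [0.4527 0.2088 0.1012] yaw of +y 115.68727201364523
 tab [0.453  0.2088 0.1089]
post near [0.4216 0.1937 0.087 ]
zf 0.14812492537430122 0.15252485871694044
prong -x edge mid [0.452  0.2121 0.1481] 115.65610099562326
fork origin [0.4574 0.2147 0.1481] x [0.9014 0.433  0.    ]
```

Call:
carry_out(
  steps=[
    [[-0.3, -0.5, 0], 0, 1],
    [[0, 0, -0.5], 0, 1],
    [[0, 0, -0.5], 0, 1],
    [[0, 0, -0.5], 0, 1],
    [[0, 0, -0.2], 0, 1],
    [[0, 0, 0], 0, 1],
    [[0, 0, 0], 0, 1],
  ],
)

```text
time: 6.85
position: [0.4534, 0.2115, 0.2065]
tool_rot: [0.529, 0.848, -0.006, -0.008]
ft_force: [-0.2, -0.3, -1.5]
grip_width: 0.0157
```

Run:
```python
from h import *
from rig import robot,cams
np.set_printoptions(precision=4,suppress=True)
o=robot.get_obs();print(o["position"],o["grip_width"],o["ft_force"]);print(T(o))
w=cams.camera("wrist")["pixels"];cv2.imwrite("pics/w4.png",w[:,:,::-1])
d=cams.camera("side")["pixels"];cv2.imwrite("pics/s4.png",d[:,:,::-1])
f=lambda i,s:cv2.resize(i,None,fx=s,fy=s,interpolation=cv2.INTER_CUBIC)[:,:,::-1]
im=np.zeros((600,800,3),np.uint8)
im[:480,:400]=f(w[140:260,265:365],4)
im[:600,400:]=f(d[165:285,265:345],5)
cv2.imwrite("pics/m4.png",im)
```

```text
[0.4534 0.2115 0.2065] 0.015653872819475563 [-0.2059 -0.2597 -1.4731]
[[-0.4392  0.8982 -0.0205]
 [ 0.8984  0.4392 -0.0008]
 [ 0.0083 -0.0188 -0.9998]]
```

View pics/m4.png

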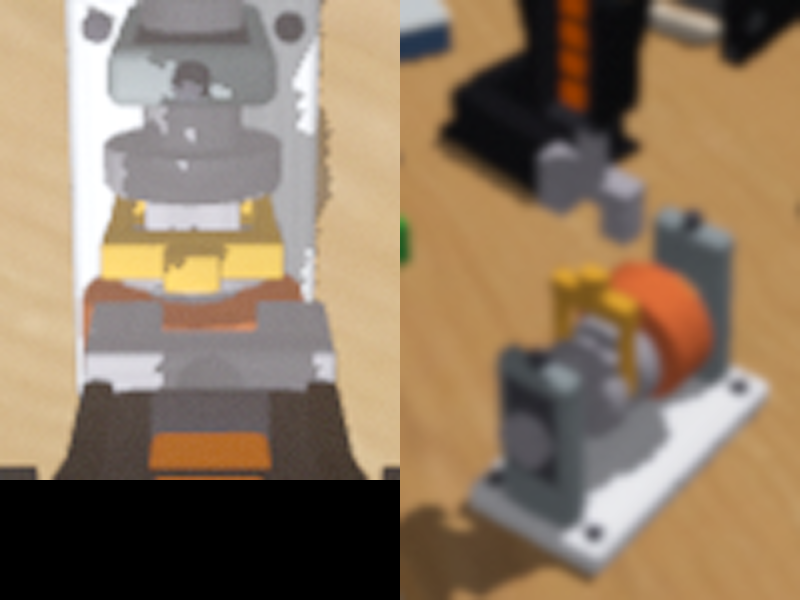

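The side crop shows the tab top at about (593,269) and prong bottoms at (560,208) and (622,240). In the wrist crop the shoulders are at (100–283, 243–278), the tab at (165–222), and the prong ends at row 302 spanning columns 92–325.

Run:
```python
from h import *
from rig import robot,cams
np.set_printoptions(precision=4,suppress=True)
w=cams.camera("wrist");d=cams.camera("side");o=robot.get_obs()
I=lambda u,v:(u/4+265-.38,v/4+140-.38); J=lambda u,v:((u-400)/5+265-.4,v/5+165-.4)
print("tab tri",tri(w,I(193.5,275),d,J(593,269)))
l,r=I(100,260),I(283,260);print("zw",zwidth(w,l,r,.036))
for zz in(.085,.093,.101):
    a,b=plane(w,l,zz),plane(w,r,zz);print("clip",zz,(a+b)/2,ang(b-a),"tab",plane(w,I(193.5,275),zz+.0077))
zf=o["position"][2]-.0775
a,b=plane(w,I(92,302),zf),plane(w,I(325,302),zf);y=(b-a)/np.linalg.norm(b-a);x=np.array([y[1],-y[0],0])
print("zf",zf,zwidth(w,I(92,302),I(325,302),.04),"fork",(a+b)/2+.006*x,ang(y),"gap mid",(plane(w,I(162,302),zf)+plane(w,I(258,302),zf))/2+.006*x)
print("side: fork proj of origin",proj(d,[.4534,.2115,zf]),J(591,224))
```

```text
tab tri (array([0.4536, 0.2076, 0.1092]), np.float64(0.0027822074722279985))
zw 0.09681824830194576
clip 0.085 [0.4567 0.2095 0.085 ] 115.94583231111724 tab [0.4571 0.2102 0.0927]
clip 0.093 [0.4544 0.2084 0.093 ] 115.94583231111724 tab [0.4547 0.209  0.1007]
clip 0.101 [0.4521 0.2073 0.101 ] 115.94583231111724 tab [0.4523 0.2079 0.1087]
zf 0.12929554785199066 0.13088634428466034 fork [0.4548 0.2121 0.1293] 115.92943859108424 gap mid [0.4547 0.2123 0.1293]
side: fork proj of origin [301.2138 209.0243] (302.8, 209.4)
```

Call:
carry_out(
  steps=[
    [[-0.2, -0.45, 0], 0, 1],
    [[0, 0, -0.3], 0, 1],
    [[0, 0, -0.3], 0, 1],
    [[0, 0, -0.3], 0, 1],
    [[0, 0, -0.2], 0, 1],
    [[0, 0, 0], 0, 1],
    [[0, 0, 0], 0, 1],
  ],
)

```text
time: 7.75
position: [0.4515, 0.2064, 0.195]
tool_rot: [0.53, 0.848, -0.005, -0.008]
ft_force: [-0.5, -0.7, -0.6]
grip_width: 0.0155
```

Run:
```python
from h import *
from rig import robot,cams
np.set_printoptions(precision=4,suppress=True)
o=robot.get_obs();print(o["position"],o["grip_width"],o["ft_force"]);print(T(o))
w=cams.camera("wrist")["pixels"];cv2.imwrite("pics/w5.png",w[:,:,::-1])
d=cams.camera("side")["pixels"];cv2.imwrite("pics/s5.png",d[:,:,::-1])
f=lambda i,s:cv2.resize(i,None,fx=s,fy=s,interpolation=cv2.INTER_CUBIC)[:,:,::-1]
im=np.zeros((600,800,3),np.uint8)
im[:400,:400]=f(w[170:250,275:355],5)
im[:600,400:]=f(d[180:300,270:350],5)
cv2.imwrite("pics/m5.png",im)
```

```text
[0.4515 0.2064 0.195 ] 0.015472065293553657 [-0.5284 -0.6697 -0.5899]
[[-0.4388  0.8984 -0.0194]
 [ 0.8986  0.4388 -0.0006]
 [ 0.008  -0.0177 -0.9998]]
```

View pics/m5.png

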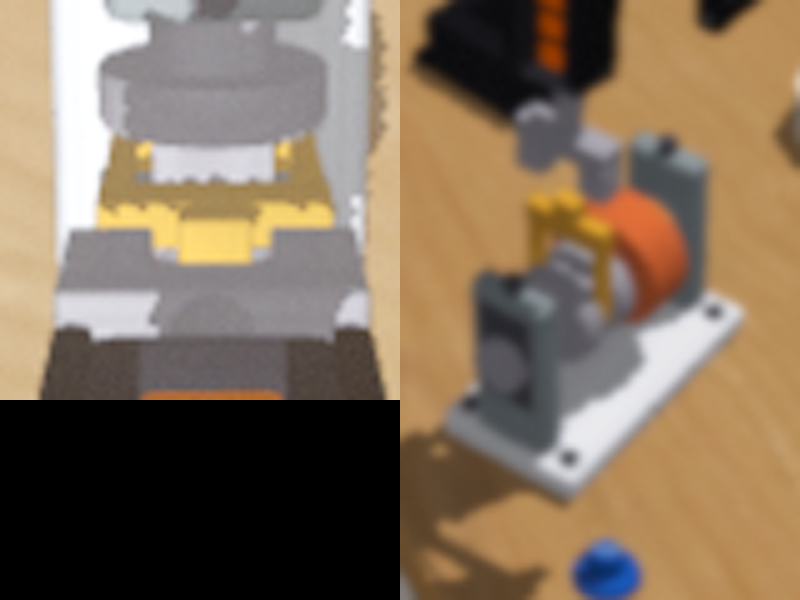

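Run:
```python
from h import *
from rig import robot,cams
np.set_printoptions(precision=4,suppress=True)
w=cams.camera("wrist");d=cams.camera("side");o=robot.get_obs()
I=lambda u,v:(u/5+275-.4,v/5+170-.4); J=lambda u,v:((u-400)/5+270-.4,v/5+180-.4)
print("tab tri",tri(w,I(217.5,242),d,J(567,194)))
print("fork tri, -x edge: mid gap bottom")
l,r=I(98,215),I(335,215);print("zw",zwidth(w,l,r,.036))
zf=o["position"][2]-.0775
a,b=plane(w,I(68,230),zf),plane(w,I(360,230),zf);y=(b-a)/np.linalg.norm(b-a);x=np.array([y[1],-y[0],0])
f=(a+b)/2+.006*x;print("zf",zf,zwidth(w,I(68,230),I(360,230),.04),f,ang(y))
for zz in(.093,.097,.101,.105):
    c=(plane(w,l,zz)+plane(w,r,zz))/2; t=plane(w,I(217.5,242),zz+.0077)
    print(zz,"need x,y:",(c-f)@x,(c-f)@y,"tab",(t-f)@x,(t-f)@y, "side resid",proj(d,t)-J(567,194))
```

```text
tab tri (array([0.4531, 0.2074, 0.1095]), np.float64(0.002793723166099912))
fork tri, -x edge: mid gap bottom
zw 0.09580524813642304
zf 0.11768684719503121 0.12000019460224318 [0.453  0.2076 0.1177] 115.91273829098218
0.093 need x,y: 0.00039022441966153073 0.0006229643541737126 tab 0.001981692006295451 0.0006869159574040538 side resid [-0.3522  3.1369]
0.097 need x,y: -0.0010010485386330982 0.0005760038986390209 tab 0.0005179501446550811 0.0006373357173933131 side resid [-0.8535  1.9314]
0.101 need x,y: -0.0023923214969276273 0.0005290434431042805 tab -0.0009457917169852642 0.0005877554773826224 side resid [-1.3591  0.7158]
0.105 need x,y: -0.0037835944552222565 0.0004820829875695887 tab -0.002409533578625584 0.0005381752373718576 side resid [-1.869  -0.5102]
```

Call:
carry_out(
  steps=[
    [[-0.1, 0, -0.2], 0, 1],
    [[0, 0, -0.2], 0, 1],
    [[0, 0, -0.2], 0, 1],
    [[0, 0, -0.2], 0, 1],
    [[0, 0, 0], 0, 1],
  ],
)

```text
time: 8.45
position: [0.4505, 0.2065, 0.1867]
tool_rot: [0.53, 0.848, -0.005, -0.008]
ft_force: [0.9, 0.5, -0.3]
grip_width: 0.0153
```

Call:
carry_out(
  steps=[
    [[0, 0, -0.15], 0, 1],
    [[0, 0, -0.15], 0, 1],
    [[0, 0, -0.1], 0, 1],
    [[0, 0, 0], 0, 1],
  ],
)

```text
time: 8.85
position: [0.4506, 0.2065, 0.1822]
tool_rot: [0.53, 0.848, -0.005, -0.008]
ft_force: [-0.5, -0.3, -1.4]
grip_width: 0.016
```

Call:
carry_out(
  steps=[
    [[0, 0, -0.1], 0, 1],
    [[0, 0, -0.1], 0, 1],
    [[0, 0, 0], 0, 1],
  ],
)

```text
time: 9.15
position: [0.4506, 0.2065, 0.1801]
tool_rot: [0.53, 0.848, -0.005, -0.008]
ft_force: [1.5, -0.3, -0.8]
grip_width: 0.0159
```

Call:
carry_out(
  steps=[
    [[0, 0, -0.1], 0, 1],
    [[0, 0, -0.1], 0, 1],
    [[0, 0, 0], 0, 1],
  ],
)

```text
time: 9.45
position: [0.4507, 0.2065, 0.178]
tool_rot: [0.53, 0.848, -0.005, -0.008]
ft_force: [-1.0, 0.9, -0.5]
grip_width: 0.0155
```

Call:
carry_out(
  steps=[
    [[0, 0, -0.1], 0, 1],
    [[0, 0, -0.1], 0, 1],
    [[0, 0, 0], 0, 1],
  ],
)

```text
time: 9.75
position: [0.4518, 0.2067, 0.1768]
tool_rot: [0.53, 0.848, -0.004, -0.007]
ft_force: [0.5, 0.2, -1.0]
grip_width: 0.0158
```

Call:
carry_out(
  steps=[
    [[0, 0, -0.1], 0, 1],
    [[0, 0, -0.1], 0, 1],
    [[0, 0, 0], 0, 1],
  ],
)

```text
time: 10.05
position: [0.4527, 0.207, 0.1757]
tool_rot: [0.53, 0.848, -0.003, -0.006]
ft_force: [-0.4, 0.1, 0.4]
grip_width: 0.0155
```

Call:
carry_out(
  steps=[
    [[0, 0, -0.1], 0, 1],
    [[0, 0, -0.1], 0, 1],
  ],
)

```text
time: 10.25
position: [0.4532, 0.2073, 0.1743]
tool_rot: [0.53, 0.848, -0.002, -0.005]
ft_force: [0.2, 0.0, 5.6]
grip_width: 0.0152
```

Run:
```python
from h import *
from rig import robot,cams
np.set_printoptions(precision=4,suppress=True)
o=robot.get_obs();print(o["position"],o["grip_width"],o["ft_force"],o["moment"],o["joint_velocities"]);print(T(o))
w=cams.camera("wrist")["pixels"];cv2.imwrite("pics/w6.png",w[:,:,::-1])
d=cams.camera("side")["pixels"];cv2.imwrite("pics/s6.png",d[:,:,::-1])
f=lambda i,s:cv2.resize(i,None,fx=s,fy=s,interpolation=cv2.INTER_CUBIC)[:,:,::-1]
im=np.zeros((600,800,3),np.uint8)
im[:400,:400]=f(w[170:250,275:355],5)
im[:600,400:]=f(d[180:300,270:350],5)
cv2.imwrite("pics/m6.png",im)
print(robot.get_obs()["position"])
```

```text
[0.4532 0.2073 0.1743] 0.015184831822119944 [0.1655 0.0364 5.5832] [ 0.0996  0.0703 -0.0186] [ 0.0013  0.0109  0.0035  0.0026 -0.0256 -0.0023]
[[-0.4387  0.8986 -0.0114]
 [ 0.8986  0.4388  0.0016]
 [ 0.0064 -0.0095 -0.9999]]
[0.4532 0.2073 0.1742]
```

View pics/m6.png

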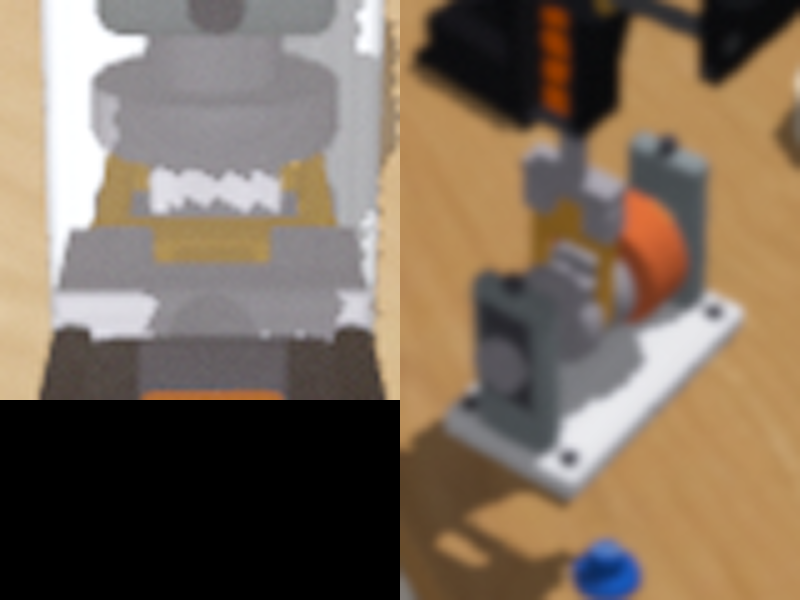

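The fork sits astride the clip: the tab shows in the gap at (212,247) and the prongs are on both shoulders. Now I'll press in small steps.

Call:
carry_out(
  steps=[
    [[-0.05, 0, -0.15], 0, 1],
    [[-0.05, 0, -0.15], 0, 1],
  ],
)

```text
time: 10.55
position: [0.4531, 0.2074, 0.1719]
tool_rot: [0.53, 0.848, -0.002, -0.004]
ft_force: [0.6, 0.6, 5.8]
grip_width: 0.0154
```

Call:
carry_out(
  steps=[
    [[-0.05, 0, -0.15], 0, 1],
    [[-0.05, 0, -0.15], 0, 1],
  ],
)

```text
time: 10.75
position: [0.4527, 0.2074, 0.1696]
tool_rot: [0.53, 0.848, -0.001, -0.004]
ft_force: [-0.4, -0.1, 5.9]
grip_width: 0.0156
```

Call:
carry_out(
  steps=[
    [[-0.05, 0, -0.12], 0, 1],
    [[0, 0, -0.12], 0, 1],
    [[0, 0, -0.12], 0, 1],
  ],
)

```text
time: 11.05
position: [0.4526, 0.2073, 0.1668]
tool_rot: [0.529, 0.848, -0.001, -0.003]
ft_force: [-0.8, 0.9, 6.1]
grip_width: 0.0155
```

Call:
carry_out(
  steps=[
    [[-0.05, 0, -0.12], 0, 1],
    [[0, 0, -0.12], 0, 1],
  ],
)

```text
time: 11.25
position: [0.4523, 0.2073, 0.1649]
tool_rot: [0.529, 0.848, -0.001, -0.003]
ft_force: [-0.6, -0.2, 6.0]
grip_width: 0.0155
```

Call:
carry_out(
  steps=[
    [[0, 0, -0.12], 0, 1],
    [[0, 0, -0.12], 0, 1],
  ],
)

```text
time: 11.45
position: [0.4519, 0.2071, 0.163]
tool_rot: [0.529, 0.848, -0.001, -0.003]
ft_force: [-1.1, 0.1, 5.9]
grip_width: 0.0157
```

Call:
carry_out(
  steps=[
    [[0, 0, -0.12], 0, 1],
    [[0, 0, -0.12], 0, 1],
  ],
)

```text
time: 11.65
position: [0.4518, 0.207, 0.161]
tool_rot: [0.529, 0.848, -0.001, -0.003]
ft_force: [-0.7, -0.8, 4.9]
grip_width: 0.0156
```

Call:
carry_out(
  steps=[
    [[0, 0, -0.1], 0, 1],
  ],
)

```text
time: 11.75
position: [0.4517, 0.207, 0.1601]
tool_rot: [0.529, 0.849, -0.001, -0.003]
ft_force: [-0.4, -0.0, 5.0]
grip_width: 0.0159
```

Call:
carry_out(
  steps=[
    [[0, 0, -0.1], 0, 1],
  ],
)

```text
time: 11.85
position: [0.4516, 0.207, 0.1591]
tool_rot: [0.529, 0.849, -0.001, -0.003]
ft_force: [0.1, 0.4, -1.5]
grip_width: 0.0157
```

Call:
carry_out(
  steps=[
    [[0, 0, -0.1], 0, 1],
  ],
)

```text
time: 11.95
position: [0.4512, 0.2069, 0.1576]
tool_rot: [0.529, 0.849, -0.002, -0.003]
ft_force: [-0.3, -0.3, 0.3]
grip_width: 0.0155
```

Call:
carry_out(
  steps=[
    [[0, 0, -0.1], 0, 1],
  ],
)

```text
time: 12.05
position: [0.4514, 0.2069, 0.1572]
tool_rot: [0.529, 0.849, -0.001, -0.003]
ft_force: [-2.8, -1.1, 18.9]
grip_width: 0.0156
```

The force fell to nothing and then hit a hard stop at 19 N, so the clip has snapped in and is home. I'll lift off.

Call:
carry_out(
  steps=[
    [[0, 0, 0.2], 0, 1],
    [[0, 0, 0.3], 0, 1],
    [[0, 0, 0.5], 0, 1],
    [[0, 0, 1], 0, 1],
    [[0, 0, 1.5], 0, 1],
    [[0, 0, 2], 0, 1],
    [[0, 0, 1], 0, 1],
    [[0, 0, 0], 0, 1],
    [[0, 0, 0], 0, 1],
  ],
)

```text
time: 12.95
position: [0.4494, 0.2064, 0.2247]
tool_rot: [0.529, 0.849, -0.003, -0.004]
ft_force: [-0.2, -0.1, -0.1]
grip_width: 0.0159
```

Run:
```python
from h import *
from rig import robot,cams
np.set_printoptions(precision=4,suppress=True)
o=robot.get_obs();print(o["position"],o["grip_width"],o["ft_force"],o["moment"]);print(T(o),o["q"])
w=cams.camera("wrist")["pixels"];cv2.imwrite("pics/w7.png",w[:,:,::-1])
d=cams.camera("side")["pixels"];cv2.imwrite("pics/s7.png",d[:,:,::-1])
f=lambda i,s:cv2.resize(i,None,fx=s,fy=s,interpolation=cv2.INTER_CUBIC)[:,:,::-1]
im=np.zeros((600,800,3),np.uint8)
im[:,:400]=f(w[130:280,265:365],4)
im[:600,400:]=f(d[180:300,270:350],5)
cv2.imwrite("pics/m7.png",im)
```

```text
[0.4494 0.2064 0.2247] 0.01588025597569946 [-0.2395 -0.1195 -0.0629] [ 0.0949 -0.0011 -0.0329]
[[-0.4401  0.8979 -0.0107]
 [ 0.8979  0.4401 -0.0004]
 [ 0.0044 -0.0098 -0.9999]] [ 0.2031  0.3848  1.7694  0.0022  0.9979 -1.8246]
```

View pics/m7.png

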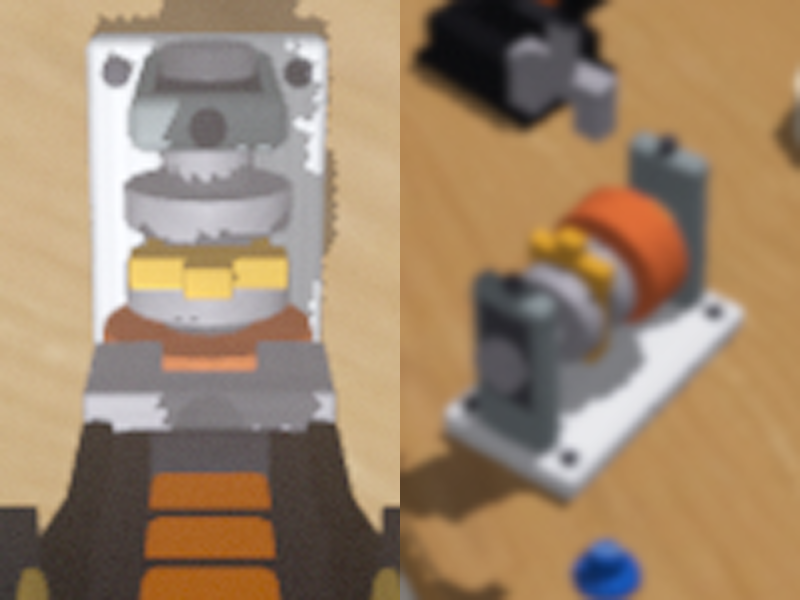

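The clip now sits low and level in the groove (side view, 570,245), and the fork hasn't moved in the grip. I'll take it back to the stand.

Call:
carry_out(
  steps=[
    [[1.4, 4.0, 0], -1.6, 1],
    [[1.4, 4.0, 0], -1.6, 1],
    [[1.4, 4.0, 0], -1.6, 1],
    [[1.4, 4.0, 0], -1.6, 1],
    [[1.2, 3.5, 0], -1.6, 1],
    [[0, 0, 0], 0, 1],
    [[0, 0, 0], 0, 1],
  ],
)

```text
time: 13.75
position: [0.5151, 0.4063, 0.2156]
tool_rot: [0.591, 0.807, -0.01, -0.009]
ft_force: [-0.4, 0.3, -0.6]
grip_width: 0.0155
```

Run:
```python
from h import *
from rig import robot,cams
np.set_printoptions(precision=4,suppress=True)
o=robot.get_obs();print(o["position"],ang(T(o)[:,0]),T(o)[:,2])
for k in(2,):
    pass
w=cams.camera("wrist");cv2.imwrite("pics/w8.png",w["pixels"][:,:,::-1])
# compare gripped fork look (camera-fixed) with w2: shift of fork patch
a=cv2.imread("pics/w2.png",0);b=cv2.imread("pics/w8.png",0)
t=a[212:262,284:352];r=cv2.matchTemplate(b[200:280,270:370],t,cv2.TM_CCOEFF_NORMED);_,m,_,l=cv2.minMaxLoc(r);print("patch shift",l[0]+270-284,l[1]+200-212,m)
```

```text
[0.5151 0.4063 0.2156] 107.59055714033701 [-0.0264 -0.0047 -0.9996]
patch shift 0 0 0.7846471667289734
```

Call:
carry_out(
  steps=[
    [[0.7, 0.8, 0], 0, 1],
    [[0.2, 0.2, -1], 0, 1],
    [[0, 0, -2.5], 0, 1],
    [[0, 0, -2.5], 0, 1],
    [[0, 0, -1], 0, 1],
    [[0, 0, 0], 0, 1],
    [[0, 0, 0], 0, 1],
  ],
)

```text
time: 14.5
position: [0.5251, 0.4113, 0.1423]
tool_rot: [0.593, 0.805, -0.011, -0.01]
ft_force: [0.0, -0.2, -0.5]
grip_width: 0.0152
```

```bash
cat > st.py <<'E'
from h import *
from rig import robot
np.set_printoptions(precision=4,suppress=True)
o=robot.get_obs();z=T(o)[:,2];p=o["position"]
tip=p+.0775*z; ref=np.array([.5228,.4165,.0835])+.0775*np.array([.0067,.0086,-1])
print(p,ang(T(o)[:,0]),z,"tip",tip,"need cm",100*(ref-tip),o["ft_force"])
E
python3 st.py
```

```text
[0.5251 0.4113 0.1423] 107.21478178072942 [-0.0283 -0.0059 -0.9996] tip [0.5229 0.4108 0.0648] need cm [ 0.0408  0.6335 -5.8782] [ 0.0119 -0.2096 -0.515 ]
```

Call:
carry_out(
  steps=[
    [[0, 0.5, 0], 0, 1],
    [[0, 0.1, 0], 0, 1],
    [[0, 0, -1], 0, 1],
    [[0, 0, -1], 0, 1],
    [[0, 0, 0], 0, 1],
    [[0, 0, 0], 0, 1],
  ],
)

```text
time: 15.1
position: [0.5269, 0.419, 0.1244]
tool_rot: [0.593, 0.805, -0.008, -0.008]
ft_force: [0.0, -0.4, -0.7]
grip_width: 0.0154
```

```bash
python3 st.py
python3 - <<'E'
from h import *
from rig import robot,cams
w=cams.camera("wrist")["pixels"];cv2.imwrite("pics/w9.png",w[:,:,::-1])
cv2.imwrite("pics/w9c.png",cv2.resize(w[150:280,240:400],None,fx=4.6,fy=4.6,interpolation=cv2.INTER_CUBIC)[:,:,::-1])
E
```

```text
[0.5269 0.419  0.1244] 107.22587158541486 [-0.0223 -0.0026 -0.9997] tip [0.5252 0.4188 0.0469] need cm [-0.1864 -0.1593 -4.0892] [ 0.0395 -0.3747 -0.7137]
```

View pics/w9c.png

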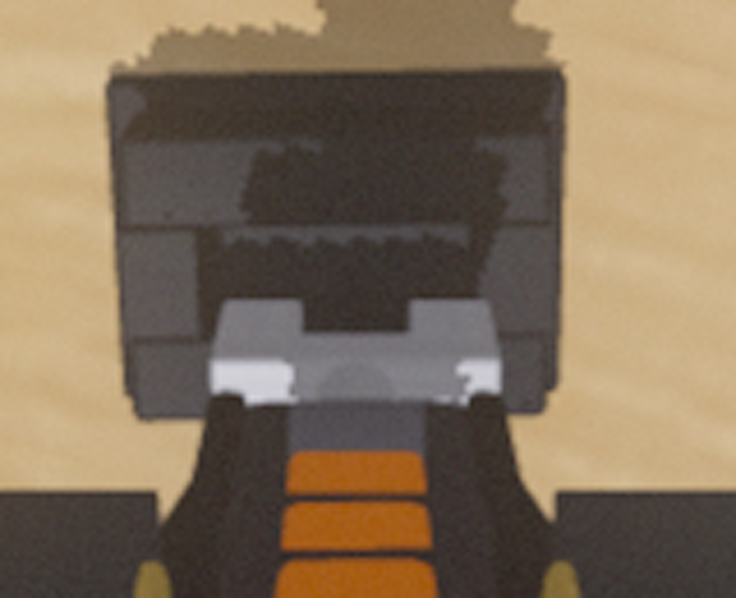

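The prong ends are at crop row 298 (columns 222–490, middle 356) and the pocket's middle is at about column 340. So the fork must move about 1.5–2 mm left in the image and about 2 mm back, which agrees with the pose figures.

Call:
carry_out(
  steps=[
    [[-0.18, -0.21, 0], 0, 1],
    [[0, 0, -0.5], 0, 1],
    [[0, 0, -0.4], 0, 1],
    [[0, 0, 0], 0, 1],
    [[0, 0, 0], 0, 1],
  ],
)

```text
time: 15.65
position: [0.5249, 0.4164, 0.1147]
tool_rot: [0.593, 0.805, -0.008, -0.008]
ft_force: [-0.1, -0.3, 0.0]
grip_width: 0.0153
```

```bash
python3 st.py
```

```text
[0.5249 0.4164 0.1147] 107.21565353090193 [-0.0225 -0.0028 -0.9997] tip [0.5231 0.4162 0.0372] need cm [ 0.0175  0.0949 -3.1222] [-0.0911 -0.2585  0.022 ]
```

Call:
carry_out(
  steps=[
    [[0, 0, -0.4], 0, 1],
    [[0, 0, -0.4], 0, 1],
    [[0, 0, -0.3], 0, 1],
    [[0, 0, -0.2], 0, 1],
    [[0, 0, 0], 0, 1],
  ],
)

```text
time: 16.15
position: [0.525, 0.4165, 0.1005]
tool_rot: [0.593, 0.805, -0.008, -0.008]
ft_force: [-0.2, -0.1, -1.3]
grip_width: 0.0156
```

Call:
carry_out(
  steps=[
    [[0, 0, -0.3], 0, 1],
    [[0, 0, -0.3], 0, 1],
    [[0, 0, -0.3], 0, 1],
    [[0, 0, 0], 0, 1],
  ],
)

```text
time: 16.55
position: [0.525, 0.4166, 0.0908]
tool_rot: [0.593, 0.805, -0.008, -0.008]
ft_force: [-0.4, -0.3, -0.9]
grip_width: 0.0153
```

```bash
python3 st.py
```

```text
[0.525  0.4166 0.0908] 107.21465033688126 [-0.0222 -0.0026 -0.9997] tip [0.5233 0.4164 0.0133] need cm [ 0.0004  0.0813 -0.7274] [-0.3504 -0.2656 -0.8736]
```

In the pocket with no side force. 7 mm remain.

Call:
carry_out(
  steps=[
    [[0, 0, -0.3], 0, 1],
    [[0, 0, -0.2], 0, 1],
    [[0, 0, -0.1], 0, 1],
    [[0, 0, 0], 0, 1],
  ],
)

```text
time: 16.95
position: [0.5251, 0.4165, 0.0842]
tool_rot: [0.593, 0.805, -0.008, -0.008]
ft_force: [-0.2, 0.4, -0.6]
grip_width: 0.0155
```

Call:
carry_out(
  steps=[
    [[0, 0, -0.08], 0, 1],
    [[0, 0, 0], 0, 1],
  ],
)

```text
time: 17.15
position: [0.5254, 0.4167, 0.0839]
tool_rot: [0.593, 0.805, -0.007, -0.008]
ft_force: [-0.7, 0.2, -0.6]
grip_width: 0.0159
```

Call:
carry_out(
  steps=[
    [[0, 0, 0], 0, 0.8],
    [[0, 0, 0], 0, 0.7],
    [[0, 0, 0], 0, 0.5],
    [[0, 0, 0], 0, 0.2],
    [[0, 0, 0], 0, 0],
    [[0, 0, 0], 0, 0],
    [[0, 0, 0], 0, 0],
    [[0, 0, 0], 0, 0],
    [[0, 0, 0], 0, 0],
    [[0, 0, 0], 0, 0],
  ],
)

```text
time: 18.15
position: [0.5258, 0.417, 0.0843]
tool_rot: [0.593, 0.805, -0.007, -0.008]
ft_force: [0.5, 0.4, -0.9]
grip_width: 0.0808
```

Call:
carry_out(
  steps=[
    [[0, 0, 1], 0, 0],
    [[0, 0, 2.5], 0, 0],
    [[0, 0, 4], 0, 0],
    [[0, 0, 4], 0, 0],
    [[0, 0, 3], 0, 0],
    [[-1, 2, 3], 0, 0],
    [[-1, 3, 2], 0, 0],
    [[-1, 3, 0], 0, 0],
    [[0, 0, 0], 0, 0],
    [[0, 0, 0], 0, 0],
  ],
)

```text
time: 19.15
position: [0.4934, 0.4975, 0.2954]
tool_rot: [0.594, 0.804, -0.004, -0.007]
ft_force: [0.4, -0.4, -0.7]
grip_width: 0.0868
```

```bash
python3 st.py
python3 - <<'E'
from h import *
from rig import robot,cams
im=np.zeros((600,800,3),np.uint8)
f=lambda i,s:cv2.resize(i,None,fx=s,fy=s,interpolation=cv2.INTER_CUBIC)[:,:,::-1]
d=cams.camera("side")["pixels"];s=cams.camera("scene")["pixels"]
im[:600,:400]=f(d[135:345,220:360],600/210)[:600,:400]
im[:600,400:]=f(s[155:365,210:350],600/210)[:600,:400]
cv2.imwrite("pics/end.png",im)
E
```

```text
[0.4934 0.4975 0.2954] 107.08819716675595 [-0.016   0.0023 -0.9999] tip [0.4922 0.4977 0.2179] need cm [  3.1118  -8.056  -21.1882] [ 0.3959 -0.3711 -0.7373]
```

The picture limit is reached, so I'll check numerically against the first pictures. The orange handle must be where it was, and the bystanders unmoved.

Run:
```python
from h import *
from rig import robot,cams
def orange(im,box):
    x0,y0,x1,y1=box;h=cv2.cvtColor(im[y0:y1,x0:x1],cv2.COLOR_BGR2HSV)
    m=cv2.inRange(h,(3,170,110),(16,255,255));v,u=np.nonzero(m);return len(u),u.mean()+x0,v.mean()+y0,u.min()+x0,u.max()+x0,v.min()+y0,v.max()+y0
for n,box in(("side",(270,135,310,182)),("scene",(262,165,300,205))):
    a=cv2.imread(f"pics/{n}0.png");b=np.ascontiguousarray(cams.camera(n)["pixels"][:,:,::-1])
    print(n,orange(a,box),orange(b,box))
    d=cv2.absdiff(a,b).max(2)
    for name,(x0,y0,x1,y1) in {"side":{"box":(222,155,278,186),"green":(245,165,272,220),"stand":(272,175,314,204),"lens":(295,280,340,340),"clip":(285,205,335,245)},"scene":{"box":(198,176,258,218),"roll":(328,186,362,220),"lens":(335,295,385,340),"green":(245,200,275,250)}}[n].items():
        q=d[y0:y1,x0:x1];print(" ",name,"mean diff",round(q.mean(),1),"frac>60",round((q>60).mean(),3))
```

```text
side (220, np.float64(291.15909090909093), np.float64(161.11818181818182), np.int64(287), np.int64(296), np.int64(148), np.int64(174)) (210, np.float64(291.15238095238095), np.float64(160.03809523809525), np.int64(287), np.int64(296), np.int64(147), np.int64(173))
  box mean diff 1.2 frac>60 0.0
  green mean diff 1.4 frac>60 0.0
  stand mean diff 3.1 frac>60 0.0
  lens mean diff 1.2 frac>60 0.0
  clip mean diff 9.6 frac>60 0.054
scene (159, np.float64(277.44654088050316), np.float64(184.9182389937107), np.int64(273), np.int64(281), np.int64(174), np.int64(196)) (171, np.float64(276.70175438596493), np.float64(184.6783625730994), np.int64(272), np.int64(281), np.int64(173), np.int64(196))
  box mean diff 4.7 frac>60 0.0
  roll mean diff 4.6 frac>60 0.0
  lens mean diff 4.7 frac>60 0.0
  green mean diff 4.6 frac>60 0.0
```

Run:
```python
from h import *
from rig import robot,cams
np.set_printoptions(precision=4,suppress=True)
p=np.array([.5226,.416,.09]);J=[]
for n in("side","scene"):
    c=cams.camera(n);J.append(np.c_[[proj(c,p+.001*e)-proj(c,p) for e in np.eye(3)]].T)
J=np.vstack(J);y=np.array([0,-1.08,-.74,-.24])
print("3D mm",np.linalg.lstsq(J,y,rcond=None)[0],"flat mm",np.linalg.lstsq(J[:,:2],y,rcond=None),J)
```

```text
3D mm [0.1708 1.8193 0.8883] flat mm (array([0.7138, 2.6918]), array([0.4335]), np.int32(2), array([0.6114, 0.3933])) [[ 0.4034 -0.1903 -0.0169]
 [-0.1156 -0.2173 -0.3728]
 [ 0.294  -0.3056 -0.028 ]
 [-0.2273 -0.1936 -0.3002]]
```

The fork's handle lies about 2 mm from its first place, inside the pocket's 3 mm play, and is seated and upright. Handing in.

```bash
python3 -c "
from rig import robot
print(robot.get_obs()['time'],robot.hand_in())"
```

```text
the job is handed in; nothing more can be done
19.45 None
```

The clip is pressed home in the groove, the orange fork is back in its stand, and the job was handed in at 19.45 s with the gripper open and clear.

- **Pressing:** The clip slid at about 6 N over about 17 mm. The force then fell to about zero as it snapped, and it stopped hard at about 19 N, under the 30 N limit. I lifted off there. A close picture showed the clip level and fully down. I did not see the legs under the neck; that rests on the force drop and the stop.
- **Fork:** It went into the pocket without noticeable side force and was let go.
- **Last checks:** I had used all 12 picture views, so the final look was by comparing numbers with the first pictures. The fork's handle sits about 2 mm from where it started, within the pocket's 3 mm play. Its picture extent is unchanged, so it reads as seated and upright.
- **Bystanders:** The screw box, pad roll, lens blocks and green fork showed no change.
- **Disagreements:** The gripper drifted 1–2° off vertical during the moves, which I allowed for when placing the fork. The offset figures for the final placing differed by about 1 mm between the picture and the measured pose.

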